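Free the jammed charm caddy from its stock case

ROBOT

A 6-joint arm with a two-finger parallel gripper is mounted at the origin on a cart in front of the work surface, level with it; the furniture and walls round the work are solid. World frame = base frame: x ahead of the robot, y to its left, z up, the work surface at z = 0. Lengths are in mm, angles in rad, forces in N, time in s.
With the tool pointing down it reaches from about 350 to 775 mm from the base axis. Payload 7.3 kg.
Tool frame: the origin (TCP) lies at the very end of the fingers, on their centre line; the grasp point (between the pads) lies 19 mm behind it (bot.grip_point_offset is the distance from the TCP to the grasp point, in mm); z points along the fingers, y is the line along which they close (so a half turn about z gives the same grasp; the last joint's range is limited). The gripper opens to 92 mm and grips with 3 to 60 N. Pads are 19 mm wide; open, the fingers measure 130 mm over their backs; the gripper's body (75 mm by 190 mm) begins 47 mm behind the grasp point.
Start: joints at [-1.42, 0.342, 1.524, -0, 1.275, -0.146], TCP at [153.565, -502.059, 226.741] pointing down, gripper open.
Joint ranges: [-2.53, 2.53], [-0.77, 2.02], [0.04, 2.7], [-1, 4.14], [0.28, 2.66], [-3.11, 3.11]. Speed limits (rad/s): [2.57, 2.57, 3.14, 3.14, 3.14, 3.14].

INTERFACE

Orientations are given as [roll, pitch, yaw] about the fixed x, y, z axes, in that order (R = Rz(yaw) Ry(pitch) Rx(roll)).
In Python, from plant import bot gives the robot as it stands. The module is installed in compiled form; this text tells all that it offers.
- The arm moves only by the shell command python3 -m jog 'ROWS' [OPENING]. ROWS is JSON, a list of rows, each a list of 6 numbers: the shift along the tool's x, y, z in mm, then the turn, a rotation vector about the tool's x, y, z in rad. In form: [[dx, dy, dz, rx, ry, rz], ...]. A call has 1 to 12 rows; each row shifts and turns the commanded pose from where the row before left it, along the tool's axes as they then stand; what a row does not reach is not made up. A row lasts 1/10 s, in which the tool goes at most 50 mm and 8.59 degrees, less where a joint would pass 70% of its speed; a pose out of reach is approached as far as the arm can. A call with a gripper value outside its range is refused whole. OPENING is the opening in per cent of the stroke, from 0 (shut) to 100 (fully open), set as the call begins (- or left out, the last holds). The fingers move at their own pace and stop on an object; the grip force is fixed at half the most. Time passes only in rows, so rows that do not move let the fingers close. It gives the time, the measured TCP pose, the force, the opening and the grip force at its end, in the units of the state.
- bot.get_obs(): the state, without advancing time (a new reading comes with each control period).
- bot.capture(name): name is "scene" or "top"; returns the picture (400x640x3 uint8, red, green, blue); there is no depth.
- bot.camera_model(name): a dict with "fx", "fy", "cx", "cy" (pixels), "position" and "orientation" of the camera in the world. Camera axes: x right, y down, z forward; pixel columns grow to the right and rows downward; lengths in mm; the calibration is good to about 2 mm. A picture is of the moment at which its call begins. camera_model takes no time and is no camera call.
- bot.close_job(): hands the job in; it is judged then, once.
Trained networks look in the newest picture that a camera, given by its name, has taken for a name from the list of things; names that differ only in an ending like _2 or _b are one class to them, and where a whole thing is asked for, a point or a joint stands for the part that bears it (a point fixed in the world has none). Each returns a list of dicts, best first, with "p" (0 to 1); they miss things now and then, are a little off and sometimes report something else, mostly with a low value. They report only what shows in the picture. A call takes as long as a camera call.
- bot.outline_of(target, camera): "mask" (400x640 bool, what is visible of it) and "pixel" ([column, row] in pixels, amid what is visible of it).
The state is a dict: "time": time; "joint_positions": joint angles; "dq": joint speeds; "tau": joint torques, N m; "tool_pos": TCP position; "tcp_rot": TCP orientation; "contact_force": force on the tool from outside, world axes, zero at the start; "moment": the same for the moment, N m; "grip_width": finger opening in mm; "finger_force": force on a finger pad.
Only numpy, scipy, OpenCV 4.12 (cv2) and the standard library are available. Lean on these libraries where they do the work, as an engineer would, in place of code of your own. Each camera call takes 0.05 s, during which the arm holds its last target. There are 200 camera calls.

TASK

The charm caddy with the two red heart charms has twisted cornerwise in its wooden stock case, so that its corners are caught under the two dark slats. Take it by its upright handle, turn it square with the case while it still lies flat on the case's floor so that the corners come free, then lift it straight out and stand it upright in the middle of the round cork mat, and let go. Leave the other caddy, with the teal charms, where it stands.

Things in the scene. Friction and masses are not known exactly. Their poses are not given: they have to be found in the camera images.
- caddy_grip (a point): Jammed caddy (0.2 kg): white tray 100 (its x) x 50 x 12 high, a red heart charm at each end, upright brown handle in the middle, 30 along x, 14 thick along y (pinch here), top 69 above the tray's underside. Point: mid-handle, 52 up. Starts on the case floor, turned 29 to 36 deg anticlockwise (from above) from the case's x; corners caught, it rises only 6; free within 10 deg of square.
- case: Fixed pale wooden open case, 140 (its x) x 118 (its y), 32 high. Origin: centre of its underside, on the table; z up. Inside 124 x 102, floor 6 thick. A dark slat (24 to 30 above the table) overhangs each long side inwards, leaving an opening 72 wide in y, 124 long in x.
- mat: Fixed round cork mat, 150 in diameter, 4 thick, lying on the table to the left of the case. Origin: centre of its underside, on the table.
- spare_grip (a point): The other caddy, loose, same shape and size (69 high) but with two teal oval charms, standing free on the bare table between the case and the mat. Point: mid-handle, 52 above its underside. Not to be moved: carry the jammed caddy over it.

How it is judged:
By the outcome, as a careful person would: the job done as asked, in the order asked, and still so for the second after the job is handed in, with the robot touching nothing.
It also fails if it takes over 38 s, if anything falls off the work surface, if the arm or the gripper's body presses on something with over 40 N, if the wrist force passes 120 N, or if a joint passes its speed limit or range.

## Working session

There is one attempt and no reset: what is moved stays moved. The work goes in short steps, Python scripts to look and compute and a shell command to move; the robot and the scene stay as the last step left them, time stands still between calls to the robot, and variables do not carry over. Pictures are saved under pics/ and viewed, at most 10 in all, crops included, and the job is handed in when it is done.

```bash
mkdir -p pics; cat > h.py <<'E'
import numpy as np, cv2
from scipy.spatial.transform import Rotation as R
from plant import bot
def cam(n):
    m=bot.camera_model(n); o=np.array(m["orientation"],float)
    Rm=o if o.shape==(3,3) else R.from_euler('xyz',o).as_matrix()
    return m,Rm,np.array(m["position"],float)
def ray(n,px,z):
    m,Rm,p=cam(n)
    d=Rm@np.array([(px[0]-m["cx"])/m["fx"],(px[1]-m["cy"])/m["fy"],1.])
    return p+d*(z-p[2])/d[2]
def proj(n,X):
    m,Rm,p=cam(n); c=Rm.T@(np.array(X,float)-p)
    return np.array([m["fx"]*c[0]/c[2]+m["cx"],m["fy"]*c[1]/c[2]+m["cy"]])
def snap(n,f):
    a=bot.capture(n); cv2.imwrite(f"pics/{f}.png",a[:,:,::-1]); return a
E
python3 - <<'E'
from h import *
o=bot.get_obs(); print(o)
ims=[snap(n,n+"0") for n in("scene","top")]
cv2.imwrite("pics/both0.png",np.vstack(ims)[:,:,::-1])
for n in("scene","top"):
    print(n,bot.camera_model(n))
    for t in("caddy_grip","case","mat","spare_grip"):
        for d in bot.outline_of(t,n)[:3]:
            m=d["mask"].astype(np.uint8); print(t,round(d["p"],2),d["pixel"],m.sum(),cv2.minAreaRect(cv2.findNonZero(m)) if m.any() else None)
E
```

```text
{'time': 0.0, 'joint_positions': array([-1.42002381e+00,  3.42735249e-01,  1.52504015e+00, -2.04052413e-05,
        1.27540964e+00, -1.45998020e-01]), 'dq': array([ 0.00037256, -0.00052633, -0.00067281, -0.00012798,  0.00046031,
       -0.00131747]), 'tau': array([ 4.13088837e-04, -4.31246674e+01, -2.44222641e+01,  7.17507885e-02,
        5.59083035e-02, -1.30196536e-04]), 'tool_pos': array([ 153.47966   , -501.62267988,  226.03039987]), 'tcp_rot': array([-3.14001437e+00, -2.12355652e-04,  2.96776325e-01]), 'contact_force': array([-0.5689413 , -0.20053742,  0.75235836]), 'moment': array([ 0.0035079 ,  0.02309175, -0.03462188]), 'finger_force': 0.0, 'grip_width': 92.13123448715741}
scene {'fx': 462.3024155877146, 'fy': 462.3024155877146, 'cx': 320.28226868395217, 'cy': 202.59764858740525, 'position': array([-268.97800292,  555.5123365 ,  425.82054937]), 'orientation': array([-1.96793754, -0.02113588, -2.03586684])}
caddy_grip 0.86 [383.4, 212.3] 646 ((381.17645263671875, 211.29409790039062), (37.38669204711914, 29.49775505065918), 59.03623962402344)
case 0.64 [204.8, 252.0] 2468 ((208
[... 610 characters left out ...]

top {'fx': 411.0488465812258, 'fy': 411.0488465812258, 'cx': 320.1662143811666, 'cy': 201.05000984952682, 'position': array([337.8702434 , 165.72108352, 910.17061683]), 'orientation': array([-2.98163255,  0.0152896 , -1.55243253])}
caddy_grip 0.55 [391.4, 205.8] 959 ((391.7000427246094, 205.89999389648438), (45.16857147216797, 22.807889938354492), 63.43495178222656)
case 0.59 [401.8, 198.2] 2401 ((391.75872802734375, 204.642578125), (55.06254577636719, 65.38003540039062), 4.635463237762451)
mat 0.75 [228.7, 191.5] 3465 ((228.5, 191.0), (66.0, 65.0), 90.0)
spare_grip 0.63 [318.5, 187.3] 978 ((317.73577880859375, 186.36830139160156), (22.597875595092773, 44.63974380493164), 6.842772960662842)
```

View pics/top0.png

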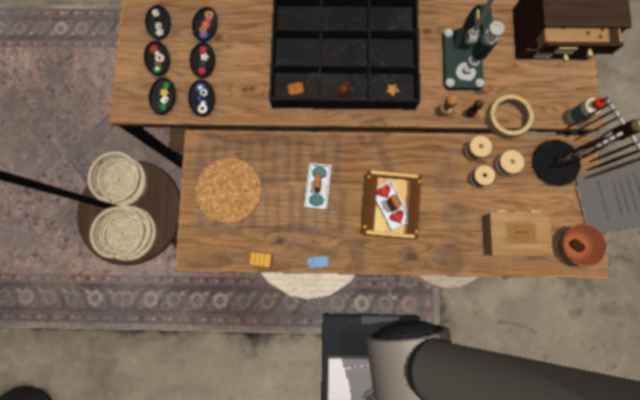

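View pics/scene0.png

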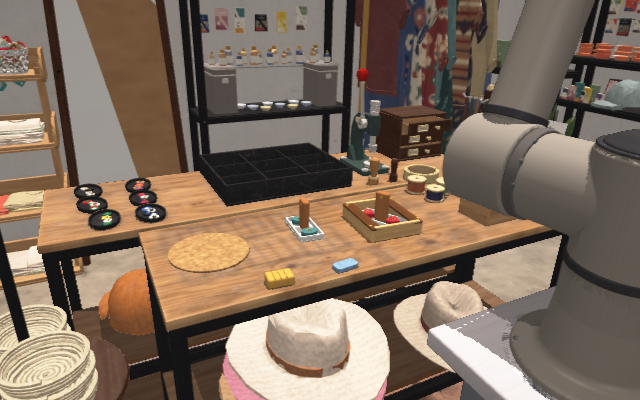

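```bash
python3 - <<'E'
from h import *
t=cv2.imread("pics/top0.png"); s=cv2.imread("pics/scene0.png")
a=cv2.resize(t[160:250,290:440],None,fx=5,fy=5,interpolation=cv2.INTER_CUBIC)
cv2.imwrite("pics/ct.png",a)
a=cv2.resize(s[170:260,270:430],None,fx=5,fy=5,interpolation=cv2.INTER_CUBIC); cv2.imwrite("pics/cs.png",a)
def rect(n,d,z):
    m=d["mask"].astype(np.uint8)
    c=cv2.boxPoints(cv2.minAreaRect(cv2.findNonZero(cv2.morphologyEx(m,cv2.MORPH_CLOSE,np.ones((5,5))))))
    w=np.array([ray(n,p,z)[:2] for p in c]); print(w.mean(0).round(1),w.round(0).tolist())
    P=np.array([ray(n,p,z)[:2] for p in np.argwhere(m)[:,::-1]],np.float32)
    r=cv2.minAreaRect(P); print('  worldrect',r, 'centroid',P.mean(0))
for k,z in(("mat",4),("case",32),("caddy_grip",18),("spare_grip",12)):
    print(k); rect("top",bot.outline_of(k,"top")[0],z)
E
```

```text
mat
[504.4 389.1] [[579.0, 468.0], [581.0, 319.0], [430.0, 313.0], [428.0, 457.0]]Traceback (most recent call last):
  File "<stdin>", line 13, in <module>
  File "<stdin>", line 10, in rect
  File "h.py", line 9, in ray
    m,Rm,p=cam(n)
           ~~~^^^
  File "h.py", line 5, in cam
    m=bot.camera_model(n); o=np.array(m["orientation"],float)
ValueError: time passes only in moves, steps and waits
```

View pics/ct.png

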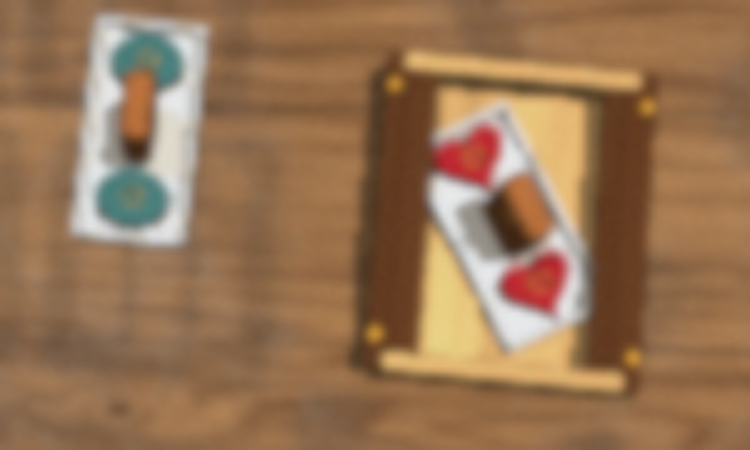

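View pics/cs.png

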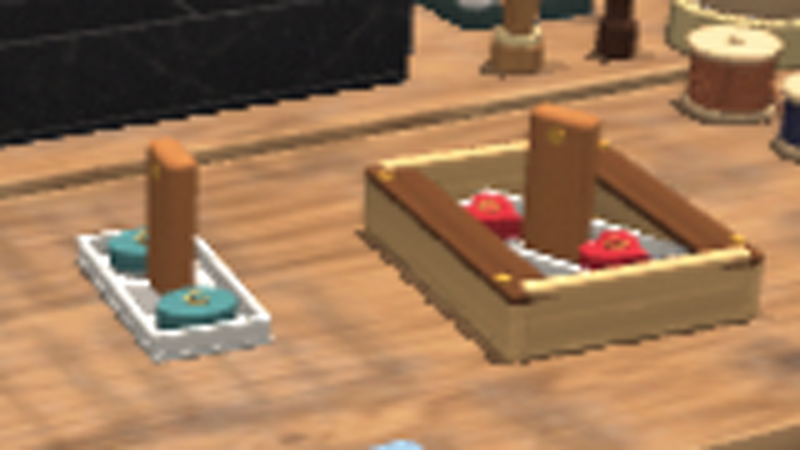

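```bash
python3 - <<'E'
import re
s=open('h.py').read()
s=s.replace("def cam(n):","import functools\n@functools.lru_cache(None)\ndef cam(n):")
open('h.py','w').write(s)
E
python3 - <<'E'
from h import *
T=lambda x,y:(290+x/5-.4,160+y/5-.4)
S=lambda x,y:(270+x/5-.4,170+y/5-.4)
f=lambda L,z,n="top",t=T:np.array([ray(n,t(*p),z)[:2] for p in L])
c=f([(388,50),(657,75),(633,393),(358,370)],31); print("case",c.round(1).tolist(),c.mean(0))
for i in range(4): d=c[(i+1)%4]-c[i]; print(np.linalg.norm(d),np.degrees(np.arctan2(d[1],d[0])))
q=f([(505,105),(590,270),(430,200),(512,352)],18); print("tray",q.round(1).tolist())
for a,b in((0,1),(2,3)): d=q[b]-q[a]; print(np.degrees(np.arctan2(d[1],d[0])))
print("tray centre from diag TR? ",)
h=f([(502,183),(530,175),(552,225),(525,243)],75); print("handle",h.round(1).tolist(),h.mean(0))
h2=f([(532,106),(556,103),(602,122),(576,127)],75,"scene",S); print("handle scene",h2.round(1).tolist(),h2.mean(0))
sp=f([(97,12),(210,25),(185,247),(70,235)],12); print("spare",sp.round(1).tolist(),sp.mean(0))
for z in (4,):
  for n in("top","scene"):
    for d in bot.outline_of("mat",n)[:2]:
      P=np.array([ray(n,p,z)[:2] for p in np.argwhere(d["mask"])[:,::-1]],np.float32); print("mat",n,cv2.minEnclosingCircle(P),P.mean(0))
E
```

```text
case [[550.8, 80.0], [541.4, -37.1], [402.6, -24.1], [410.4, 92.8]] [476.3277607   27.92870541]
117.5194301623105 -94.62002680191216
139.34918712811302 174.63717929379393
117.14342657142409 86.18694527498371
140.99444749630516 -5.196624585939373
tray [[529.8, 27.1], [456.9, -9.2], [486.7, 60.4], [420.5, 25.1]]
-153.52859513946237
-151.96523832824118
tray centre from diag TR? 
handle [[484.8, 37.5], [488.3, 26.0], [467.6, 17.2], [460.0, 28.3]] [475.15631397  27.26839521]
handle scene [[485.5, 37.4], [484.4, 26.1], [458.3, 20.7], [458.0, 33.8]] [471.55528222  29.4978645 ]
spare [[571.1, 208.9], [565.8, 158.0], [465.0, 167.6], [469.5, 218.5]] [517.83898083 188.230703  ]
mat top ((504.9095458984375, 390.1732177734375), 76.55601501464844) [504.3093  389.61426]
mat scene ((501.7509765625, 391.55841064453125), 76.16935729980469) [497.6286  393.78146]
mat scene ((550.8060302734375, -21.99085807800293), 98.78058624267578) [529.67163  -14.294556]
```

```bash
python3 -m jog '[[33,-29.5,0,0,0,0],[33,-29.5,0,0,0,0],[33,-29.5,0,0,0,0],[33,-29.5,0,0,0,0],[33,-29.5,0,0,0,0],[33,-29.5,0,0,0,0],[33,-29.5,0,0,0,0],[33,-29.5,0,0,0,0],[33,-29.5,0,0,0,0],[33,-29.5,0,0,0,0],[33,-29.5,0,0,0,0],[33,-29.5,0,0,0,0]]' 100
python3 -m jog '[[33,-29.5,0,0,0,0],[33,-29.5,0,0,0,0],[0,0,30,0,0,-0.09],[0,0,30,0,0,-0.085],[0,0,0,0,0,0],[0,0,0,0,0,0]]'
python3 - <<'E'
from h import *
a=snap("scene","s1"); cv2.imwrite("pics/s1c.png",cv2.resize(a[60:300,240:480,::-1],None,fx=2.5,fy=2.5))
o=bot.get_obs(); print(o["tool_pos"],o["tcp_rot"])
E
```

```text
time: 1.85
tool_pos: [429.5, -46.0, 227.0]
tcp_rot: [3.141, -0.001, 0.297]
contact_force: [-0.5, -1.6, -0.4]
grip_width: 91.9
finger_force: 0.0
time: 2.45
tool_pos: [474.7, 27.9, 167.2]
tcp_rot: [-3.141, 0.0, 0.469]
contact_force: [-0.6, -0.3, 0.6]
grip_width: 92.0
finger_force: 0.0
[475.35162714  27.69823996 167.96578605] [ 3.14053737e+00 -1.48657328e-03  4.69338665e-01]
```

```bash
python3 -m jog '[[0,0,30,0,0,0],[0,0,30,0,0,0],[0,0,25,0,0,0],[0,0,15,0,0,0],[0,0,0,0,0,0]]' 100
python3 - <<'E'
from h import *
a=snap("scene","s2"); b=snap("top","t2")
cv2.imwrite("pics/c2.png",np.hstack([cv2.resize(a[150:270,320:460,::-1],(560,480)),cv2.resize(b[160:250,345:390+50,::-1],None,fx=2.4,fy=2.4)[:480] if 0 else cv2.resize(b[155:255,350:400,::-1],(240,480))]))
E
```

```text
time: 3.0
tool_pos: [474.6, 27.6, 66.6]
tcp_rot: [-3.141, 0.001, 0.47]
contact_force: [-1.0, 0.3, 0.8]
grip_width: 91.9
finger_force: 0.0
```

View pics/c2.png

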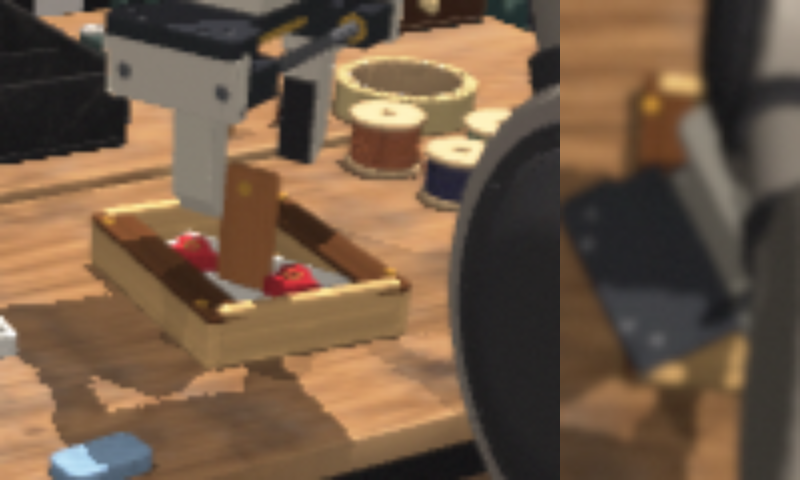

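The picture shows the handle (crop about 245,225) standing between the two open fingers, all clear of the case. I'll go down and close.

```bash
python3 -m jog '[[0,0,14,0,0,0],[0,0,12,0,0,0],[0,0,0,0,0,0]]' 100
python3 -m jog '[[0,0,0,0,0,0],[0,0,0,0,0,0],[0,0,0,0,0,0],[0,0,0,0,0,0],[0,0,0,0,0,0],[0,0,0,0,0,0],[0,0,0,0,0,0],[0,0,0,0,0,0],[0,0,0,0,0,0],[0,0,0,0,0,0]]' 0
```

```text
time: 3.4
tool_pos: [475.0, 27.8, 41.3]
tcp_rot: [3.141, -0.001, 0.471]
contact_force: [-0.1, 0.0, 0.6]
grip_width: 91.4
finger_force: 0.0
time: 4.4
tool_pos: [474.7, 27.9, 40.7]
tcp_rot: [3.141, -0.0, 0.472]
contact_force: [-0.0, 0.4, -0.7]
grip_width: 16.4
finger_force: 0.3
```

```bash
python3 -m jog '[[0,0,0,0,0,0],[0,0,0,0,0,0],[0,0,0,0,0,0],[0,0,0,0,0,0]]' 0
```

```text
time: 4.8
tool_pos: [474.7, 28.0, 40.7]
tcp_rot: [3.141, -0.0, 0.472]
contact_force: [-0.6, -0.3, -0.4]
grip_width: 13.9
finger_force: 30.0
```

```bash
python3 -m jog '[[0,0,0,0,0,0.07],[0,0,0,0,0,0.07],[0,0,0,0,0,0.07],[0,0,0,0,0,0.07],[0,0,0,0,0,0.07],[0,0,0,0,0,0.07],[0,0,0,0,0,0.07],[0,0,0,0,0,0.07],[0,0,0,0,0,0],[0,0,0,0,0,0],[0,0,0,0,0,0]]'
python3 - <<'E'
from h import *
a=snap("scene","s3")
cv2.imwrite("pics/c3.png",cv2.resize(a[150:270,310:450,::-1],(700,600),interpolation=cv2.INTER_CUBIC))
o=bot.get_obs(); print(o["tool_pos"],o["contact_force"],o["moment"])
E
```

```text
time: 5.9
tool_pos: [474.5, 28.1, 40.7]
tcp_rot: [-3.142, 0.0, -0.087]
contact_force: [-1.0, -0.1, 0.6]
grip_width: 13.8
finger_force: 30.0
[474.4731846   28.06519611  40.69022507] [0.23553921 1.09703558 0.1351551 ] [ 0.11861674  0.05443544 -0.04086503]
```

View pics/c3.png

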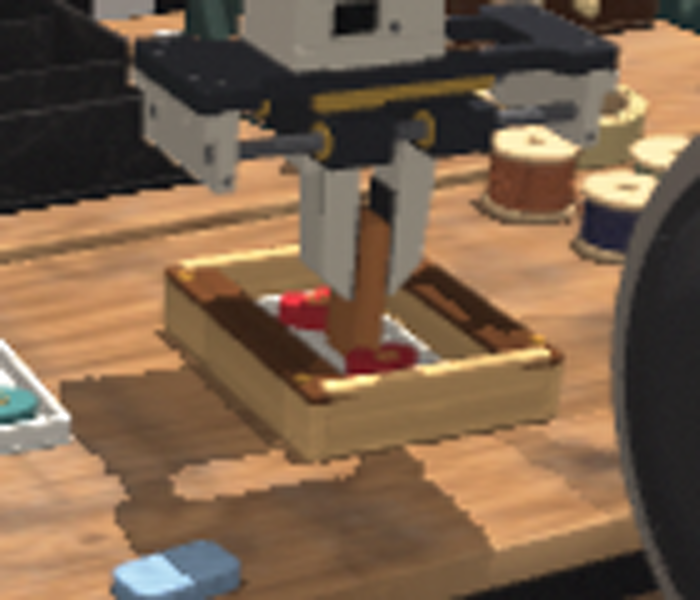

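The caddy now lies parallel to the slats, between the two hearts' gaps (hearts at crop 305,308 and 382,358). I'll lift slowly first.

```bash
python3 -m jog '[[0,0,-4,0,0,0],[0,0,-6,0,0,0],[0,0,-8,0,0,0],[0,0,-8,0,0,0],[0,0,0,0,0,0]]'
```

```text
time: 6.45
tool_pos: [475.5, 27.9, 68.1]
tcp_rot: [3.141, -0.003, -0.088]
contact_force: [-0.1, 0.9, -2.2]
grip_width: 13.7
finger_force: 30.0
```

```bash
python3 -m jog '[[0,0,-20,0,0,0],[0,0,-30,0,0,0],[0,0,-30,0,0,0],[0,0,0,0,0,0]]'
python3 -m jog '[[0,-23,0,0,0,0],[0,-34,0,0,0,0],[0,-34,0,0,0,0],[0,-34,0,0,0,0],[0,-34,0,0,0,0],[0,-34,0,0,0,0],[0,-34,0,0,0,0],[0,-34,0,0,0,0],[0,-34,0,0,0,0],[-1,-34,0,0,0,0],[-1,-34,0,0,0,0],[0,0,0,0,0,0]]'
python3 -m jog '[[0,0,0,0,0,0],[0,0,0,0,0,0],[0,0,0,0,0,0]]'
python3 - <<'E'
from h import *
a=snap("scene","s4"); b=snap("top","t4")
c=np.vstack([a[100:300,100:400],b[100:300,150:450]]); cv2.imwrite("pics/c4.png",cv2.resize(c[:,:,::-1],None,fx=1.5,fy=1.5))
for n in("top","scene"):
    d=bot.outline_of("spare_grip",n)[:1]
    for e in d: print(n,e["p"],e["pixel"])
E
```

```text
time: 6.85
tool_pos: [476.9, 27.8, 150.3]
tcp_rot: [3.141, -0.008, -0.088]
contact_force: [0.2, -0.3, -1.9]
grip_width: 13.7
finger_force: 30.0
time: 8.05
tool_pos: [503.5, 393.4, 144.7]
tcp_rot: [-3.141, 0.001, -0.085]
contact_force: [0.5, 0.6, -1.9]
grip_width: 13.9
finger_force: 30.0
time: 8.35
tool_pos: [504.6, 388.6, 146.4]
tcp_rot: [3.141, 0.001, -0.089]
contact_force: [0.4, -0.8, -1.0]
grip_width: 13.9
finger_force: 30.0
top 0.61 [320.5, 187.9]
scene 0.8 [302.4, 223.8]
```

View pics/c4.png

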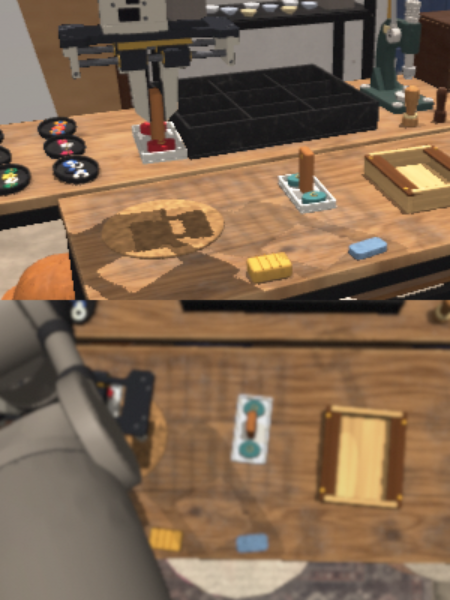

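The caddy hangs level above the mat, the spare is unmoved and the case is empty. I'll lower it.

```bash
python3 -m jog '[[0,0,20,0,0,0],[0,0,25,0,0,0],[0,0,25,0,0,0],[0,0,18,0,0,0],[0,0,10,0,0,0],[0,0,4,0,0,0],[0,0,0,0,0,0],[0,0,0,0,0,0]]'
python3 -m jog '[[0,0,2,0,0,0],[0,0,2,0,0,0],[0,0,0,0,0,0],[0,0,0,0,0,0]]'
```

```text
time: 9.35
tool_pos: [505.2, 390.1, 45.8]
tcp_rot: [-3.141, -0.002, -0.088]
contact_force: [-0.4, -0.6, -0.8]
grip_width: 13.7
finger_force: 30.0
time: 9.75
tool_pos: [504.6, 389.8, 40.7]
tcp_rot: [3.142, -0.0, -0.088]
contact_force: [0.3, -0.0, -2.0]
grip_width: 14.0
finger_force: 30.0
```

```bash
python3 -m jog '[[0,0,1,0,0,0],[0,0,1,0,0,0],[0,0,0,0,0,0],[0,0,0,0,0,0]]'
```

```text
time: 10.15
tool_pos: [504.7, 389.8, 38.8]
tcp_rot: [-3.141, -0.0, -0.088]
contact_force: [0.4, -1.0, -0.9]
grip_width: 13.8
finger_force: 30.0
```

```bash
python3 -m jog '[[0,0,0.7,0,0,0],[0,0,0,0,0,0],[0,0,0,0,0,0]]'
```

```text
time: 10.45
tool_pos: [504.7, 389.8, 38.7]
tcp_rot: [-3.141, -0.0, -0.088]
contact_force: [-2.2, -1.5, 6.1]
grip_width: 14.0
finger_force: 30.0
```

```bash
python3 -m jog '[[0,0,0,0,0,0],[0,0,0,0,0,0],[0,0,0,0,0,0],[0,0,0,0,0,0],[0,0,0,0,0,0],[0,0,0,0,0,0]]' 60
python3 -m jog '[[0,0,-10,0,0,0],[0,0,-20,0,0,0],[0,0,-30,0,0,0],[0,0,-40,0,0,0],[0,0,-40,0,0,0],[0,0,-40,0,0,0],[0,0,0,0,0,0],[0,0,0,0,0,0]]'
python3 -m jog '[[0,40,0,0,0,0],[0,40,0,0,0,0],[0,40,0,0,0,0],[0,40,0,0,0,0],[0,40,0,0,0,0],[0,40,0,0,0,0],[0,40,0,0,0,0],[0,40,0,0,0,0],[0,40,0,0,0,0],[0,0,0,0,0,0],[0,0,0,0,0,0],[0,0,0,0,0,0]]'
python3 - <<'E'
from h import *
a=snap("scene","s5"); b=snap("top","t5")
c=np.vstack([a[150:300,120:420],b[120:270,150:450]]); cv2.imwrite("pics/c5.png",cv2.resize(c[:,:,::-1],None,fx=2,fy=2))
for n in("caddy_grip","spare_grip"):
    for e in bot.outline_of(n,"top")[:1]:
        m=e["mask"]; P=np.array([ray("top",p,16)[:2] for p in np.argwhere(m)[:,::-1]],np.float32); print(n,e["p"],e["pixel"],cv2.minAreaRect(P))
E
```

```text
time: 11.05
tool_pos: [504.6, 389.8, 37.9]
tcp_rot: [3.141, 0.0, -0.088]
contact_force: [-0.2, 0.1, -0.0]
grip_width: 54.2
finger_force: 0.0
time: 11.85
tool_pos: [504.8, 390.0, 219.7]
tcp_rot: [-3.14, -0.002, -0.088]
contact_force: [-0.1, -0.7, -0.2]
grip_width: 55.0
finger_force: 0.0
time: 13.05
tool_pos: [472.5, 32.0, 217.4]
tcp_rot: [-3.141, 0.001, -0.088]
contact_force: [-0.7, -0.1, -0.0]
grip_width: 55.3
finger_force: 0.0
caddy_grip 0.67 [380.7, 219.3] ((449.3923034667969, 42.68987274169922), (90.31111145019531, 87.32735443115234), 85.52915954589844)
spare_grip 0.71 [315.9, 187.4] ((514.775390625, 187.7132110595703), (49.80589294433594, 100.21511840820312), 84.34813690185547)
```

View pics/c5.png

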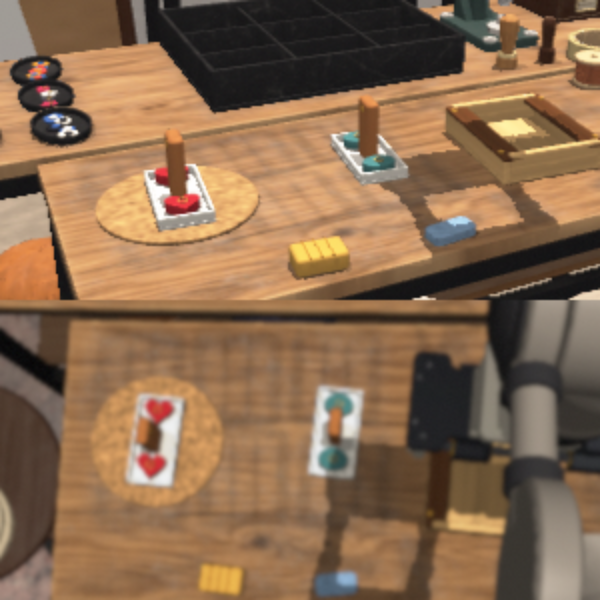

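The caddy stands upright in the middle of the mat (crop 155,440, mat centre 157,440). The spare is untouched at its place (crop 335,430).

```bash
python3 -c "
from plant import bot
print(bot.close_job())"
```

```text
the job is handed in; nothing more can be done
None
```

The heart-charm caddy was turned square, lifted out of the case and now stands upright in the middle of the cork mat, released; the teal caddy shows no movement in the pictures, and the job was handed in at about 13 s.

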